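# Make up two service kits for the blood analyser

## Task

Make up the two service kits. In the green-rimmed tray go the grey sensor cartridge and the bottles with the blue and the yellow caps; in the orange-rimmed tray go the brown carton and the bottle with the red cap; in each tray the cartridge or carton stands in the middle compartment, to keep the bottles apart, and each bottle in an end compartment of its own (either end). Set everything down gently, upright on the tray floor, tip nothing over, and leave the black-capped bottle, the scanner and the tub where they are.

Things in the scene. Friction and masses are not known exactly. Their poses are not given: they have to be found in the camera images.
- blue_bottle: White plastic reagent bottle with blue cap and blue band round the body, standing: body 46 mm in diameter, straight up to 76 mm, then a short shoulder and a 34 mm cap, 100 mm high in all, about 140 g. Origin: centre of the underside, z up. Best gripped across the body 60 to 70 mm above the underside, clear of the tray rim.
- yellow_bottle: White plastic reagent bottle with yellow cap and yellow band round the body, standing: body 46 mm in diameter, straight up to 76 mm, then a short shoulder and a 34 mm cap, 100 mm high in all, about 140 g. Origin: centre of the underside, z up. Best gripped across the body 60 to 70 mm above the underside, clear of the tray rim.
- red_bottle: White plastic reagent bottle with red cap and red band round the body, standing: body 46 mm in diameter, straight up to 76 mm, then a short shoulder and a 34 mm cap, 100 mm high in all, about 140 g. Origin: centre of the underside, z up. Best gripped across the body 60 to 70 mm above the underside, clear of the tray rim.
- cartridge: Analyser sensor cartridge, a grey plastic block with a black inset on top and dark metal plates on both broad sides: 60 mm long (its x), 36 mm thick (its y), 75 mm high (its z), about 160 g. Origin at the centre of the underside. Stands on the table; best gripped across the 36 mm thickness about 60 mm above the underside.
- carton: Small brown cardboard carton of control samples with a white band over its middle: 60 mm long (its x), 36 mm thick (its y), 75 mm high (its z), about 120 g. Origin at the centre of the underside. Stands on the table; best gripped across the 36 mm thickness about 60 mm above the underside.
- green_tray: White plastic kit tray, green rim and green grip at each end, fixed on the bench. 88 mm wide (x), 232 mm long (y) plus 10 mm grip each end; rim 40 mm high, walls and floor 4 mm thick. Two dividers, tops at 31 mm, make three compartments in a row, centred at y = -76, 0 and +76 mm, each 80 mm (x) by 72 mm (y) inside, with room for one thing. Origin: centre of the underside, z up.
- orange_tray: White plastic kit tray, orange rim and orange grip at each end, fixed on the bench. 88 mm wide (x), 232 mm long (y) plus 10 mm grip each end; rim 40 mm high, walls and floor 4 mm thick. Two dividers, tops at 31 mm, make three compartments in a row, centred at y = -76, 0 and +76 mm, each 80 mm (x) by 72 mm (y) inside, with room for one thing. Origin: centre of the underside, z up.
- black_bottle: Not part of any kit, stays where it is. White plastic reagent bottle with black cap and black band round the body, standing: body 46 mm in diameter, straight up to 76 mm, then a short shoulder and a 34 mm cap, 100 mm high in all, about 140 g. Origin: centre of the underside, z up.
- scanner: Bystander: white barcode scanner on a round foot 88 mm in diameter, with a ball head 84 mm in diameter, 147 mm high, 450 g. Origin at the centre of the underside.
- tub: Bystander: clear plastic tub with green side handles, holding small white caps, 90 mm (x) by 120 mm (y, 134 mm over handles), 55 mm high, 350 g. Origin at the centre of the underside.

How it is judged:
At the end, for the whole second after the job is handed in: Each thing in its tray and compartment (25 mm off the tray centre line at most; middle ones 25 mm at most from its centre, end ones 50 to 105 mm), under 0.12 rad tilt, underside within 5 mm of the floor, released, at rest; black-capped bottle, scanner and tub moved less than 15 mm (x of cartridge in the frame of green_tray between -0.025 and 0.025 m and z of cartridge in the frame of green_tray between 0 and 0.009 m and angle between each of cartridge, blue_bottle, yellow_bottle, carton, red_bottle's own z axis and vertical below 0.12 rad and linear speed of each of cartridge, blue_bottle, yellow_bottle, carton, red_bottle below 0.02 m/s and angular speed of each of cartridge, blue_bottle, yellow_bottle, carton, red_bottle below 0.2 rad/s and y of cartridge in the frame of green_tray between -0.025 and 0.025 m and x of blue_bottle in the frame of green_tray between -0.025 and 0.025 m and z of blue_bottle in the frame of green_tray between 0 and 0.009 m and y of blue_bottle in the frame of green_tray between -0.105 and 0.105 m and (y of blue_bottle in the frame of green_tray above 0.05 m or y of blue_bottle in the frame of green_tray below -0.05 m) and x of yellow_bottle in the frame of green_tray between -0.025 and 0.025 m and z of yellow_bottle in the frame of green_tray between 0 and 0.009 m and y of yellow_bottle in the frame of green_tray between -0.105 and 0.105 m and (y of yellow_bottle in the frame of green_tray above 0.05 m or y of yellow_bottle in the frame of green_tray below -0.05 m) and x of carton in the frame of orange_tray between -0.025 and 0.025 m and z of carton in the frame of orange_tray between 0 and 0.009 m and y of carton in the frame of orange_tray between -0.025 and 0.025 m and x of red_bottle in the frame of orange_tray between -0.025 and 0.025 m and z of red_bottle in the frame of orange_tray between 0 and 0.009 m and y of red_bottle in the frame of orange_tray between -0.105 and 0.105 m and (y of red_bottle in the frame of orange_tray above 0.05 m or y of red_bottle in the frame of orange_tray below -0.05 m) and distance of each of black_bottle, scanner, tub from where it was at the start of the episode below 0.015 m); the robot touches nothing.
It fails at once if the black-capped bottle, the scanner or the tub is pushed more than 15 mm (distance of any of black_bottle, scanner, tub from where it was at the start of the episode above 0.015 m).
It fails at once if a bottle, the cartridge or the carton is tipped over (angle between any of blue_bottle, yellow_bottle, red_bottle, black_bottle, cartridge, carton's own z axis and vertical above 0.6 rad).
It fails at once if a thing is dropped or slammed into a tray (over 60 N between them) (contact force between any of cartridge, blue_bottle, yellow_bottle and green_tray above 60 N or contact force between any of carton, red_bottle and orange_tray above 60 N).
It also fails if it takes over 134 s, if anything falls off the work surface, if the arm or the gripper's body presses on something with over 40 N, if the wrist force passes 120 N, or if a joint passes its speed limit or range.

## Robot

A 6-joint arm with a two-finger parallel gripper is mounted at the origin on the work surface. World frame = base frame: x ahead of the robot, y to its left, z up, the work surface at z = 0. Lengths are in m, angles in rad, forces in N, time in s.
With the tool pointing down it reaches from about 0.3 to 0.775 m from the base axis. Payload 14.6 kg.
Tool frame: the origin (TCP) lies at the very end of the fingers, on their centre line; the grasp point (between the pads) lies 19 mm behind it; z points along the fingers, y is the line along which they close (so a half turn about z gives the same grasp; the last joint's range is limited). The gripper opens to 94 mm and grips with 3 to 60 N. Pads are 16 mm wide; open, the fingers measure 119 mm over their backs; the gripper's body (75 mm by 177 mm) begins 78 mm behind the grasp point.
Start: joints at [-1.369, 0.3, 1.521, -0, 1.321, -0.067], TCP at [0.146, -0.53, 0.205] pointing down, gripper open.
Joint ranges: [-3.03, 3.03], [-0.79, 2.21], [0.23, 2.52], [-1.04, 4.18], [0, 3.07], [-2.55, 2.55]. Speed limits (rad/s): [2.22, 2.22, 2.57, 3.14, 3.14, 3.14].

## Interface

Orientations are given as [roll, pitch, yaw] about the fixed x, y, z axes, in that order (R = Rz(yaw) Ry(pitch) Rx(roll)).
In Python, from station import ctrl, cams gives the robot as it stands. The module is installed in compiled form; this text tells all that it offers.
- The arm moves only by the tool arm_command, never from a script. Its argument "plan" is a list that holds one entry, the list of rows, each a list of 7 numbers: the shift along the tool's x, y, z in a scale on which 1.0 is 800 mm, then the turn, a rotation vector about the tool's x, y, z in parts of the range, where 1.0 means 2 rad, then the closure, from -1 (fully open) to 1 (shut). A call has 1 to 12 rows; each row is the pose to reach, as a shift and turn from the pose commanded when the call began, along the tool's axes at that moment; what a row does not reach only later rows make up. A row lasts 1/10 s, in which the tool goes at most 50 mm and 8.59 degrees, less where a joint would pass 70% of its speed; a pose out of reach is approached as far as the arm can. A shift or turn number past 1, either way, is cut back to 1. A call with a gripper value outside its range is refused whole. The fingers move at their own pace and stop on an object; "squeeze" is the grip in N (left out, the last holds). Time passes only in rows, so rows that repeat a pose let the fingers close. It gives the time, the measured TCP pose, the force, the opening and the grip force at its end, in the units of the state.
- ctrl.get_obs(): the state, without advancing time (a new reading comes with each control period).
- cams.camera(name): name is "scene" or "top" or "wrist"; returns (picture, depth): 384x512x3 uint8, blue, green, red; 384x512 float32, m along the optical axis (not along the pixel's ray), 0 where there is no reading.
- cams.camera_info(name): a dict with "fx", "fy", "cx", "cy" (pixels), "world_to_cam" (4x4, takes a point from world to camera coordinates). Camera axes: x right, y down, z forward; pixel columns grow to the right and rows downward; lengths in m; the calibration is good to about 2 mm. The wrist camera is an equidistant fisheye: a pixel r from the principal point sees the ray r / f radians off the axis. A picture is of the moment at which its call begins: read the wrist's pose just before it. camera_info takes no time and is no camera call; for the wrist camera it gives the pose at the moment of the call.
- ctrl.hand_in(): hands the job in; it is judged then, once.
The state is a dict: "time_s": time; "qpos": joint angles; "joint_vel": joint speeds; "tau": joint torques, N m; "ee_pos": TCP position; "eef_rot": TCP orientation; "force": force on the tool from outside, world axes, zero at the start; "moment": the same for the moment, N m; "grip_width": finger opening in m; "grip_force": force on a finger pad.
Only numpy, scipy, OpenCV 4.12 (cv2) and the standard library are available. Lean on these libraries where they do the work, as an engineer would, in place of code of your own. Each camera call takes 0.05 s, during which the arm holds its last target. There are 200 camera calls.

## Working session

There is one attempt and no reset: what is moved stays moved. The work goes in short steps, Python scripts to look and compute and a tool call to move; the robot and the scene stay as the last step left them, time stands still between calls to the robot, and variables do not carry over. Pictures are saved under pics/ and viewed, at most 14 in all, crops included, and the job is handed in when it is done.

Besides the shell and the picture viewer there is one more tool, called after "Request:" by a JSON object that holds its "api" and its "payload", one argument or row to a line. arm_command: Moves the arm, as the interface text tells. Its arguments: {"type":"object","properties":{"plan":{"type":"array"},"squeeze":{"type":"number"}},"required":["plan"]}

```bash
mkdir -p pics; python3 - <<'E'
from station import ctrl,cams
import cv2,numpy as np
for n in("top","scene"):
    p,d=cams.camera(n); cv2.imwrite(f"pics/{n}0.png",p); np.savez(f"{n}0.npz",p=p,d=d)
    i=cams.camera_info(n); print(n,i)
    print((d>0).mean())
print(ctrl.get_obs())
E
```

```text
top {'fx': 487.89735341861706, 'fy': 487.89735341861706, 'cx': 256.838304584955, 'cy': 190.2630118226182, 'world_to_cam': array([[ 0.02576398, -0.99961358, -0.01043572, -0.00704661],
       [-0.99300819, -0.02438796, -0.11549872,  0.54231028],
       [ 0.11519959,  0.01333846, -0.99325281,  1.34157218],
       [ 0.        ,  0.        ,  0.        ,  1.        ]])}
0.9962107340494791
scene {'fx': 456.62819623159146, 'fy': 456.62819623159146, 'cx': 258.6917041465077, 'cy': 199.6725624978086, 'world_to_cam': array([[ 5.29401268e-01,  8.48371540e-01,  1.69294959e-04,
        -2.82845710e-01],
       [ 5.35554592e-01, -3.34042288e-01, -7.75626862e-01,
        -2.68779456e-01],
       [-6.57963203e-01,  4.10708511e-01, -6.31191684e-01,
         1.96384249e+00],
       [ 0.00000000e+00,  0.00000000e+00,  0.00000000e+00,
         1.00000000e+00]])}
0.99603271484375
{'time_s': 0.1, 'qpos': array([-1.36862224e+00,  3.00395091e-01,  1.52148884e+00,  1.17100770e-05,
        1.32068165e+00, -6.66145474e-02]), 'joint_vel': array([ 2.67335079e-03, -1.66307804e-03, -1.28690100e-03, -4.44233797e-05,
        8.05042343e-05, -4.50546939e-04]), 'tau': array([ 1.75032539e-03, -5.32638001e+01, -3.53281438e+01,  7.09602982e-02,
        2.34677747e-02, -6.29976080e-05]), 'ee_pos': array([ 0.14600863, -0.53003938,  0.20496704]), 'eef_rot': array([-3.14062263e+00, -7.60812524e-05,  2.68785695e-01]), 'force': array([-0.39591124,  0.16450614, -0.88864087]), 'moment': array([-0.03913919,  0.09623994,  0.02340404]), 'grip_force': 0.0, 'grip_width': 0.09407438358903335}
```

View pics/top0.png

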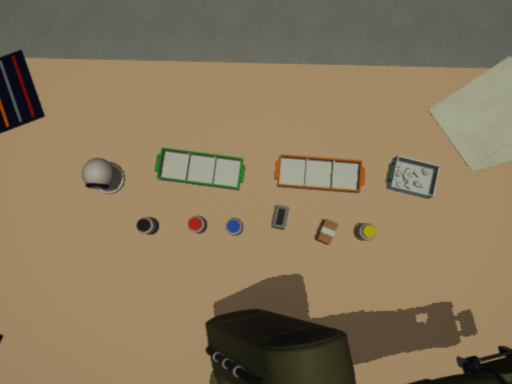

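View pics/scene0.png

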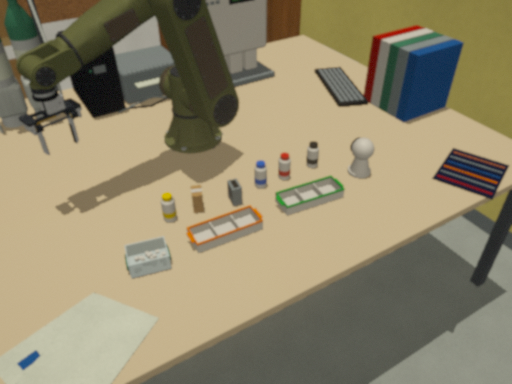

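The top view shows the green tray at about (201,169) and the orange tray at (320,173). The caps are red (197,224), blue (235,226), yellow (369,231) and black (147,226). The cartridge is at (281,217) and the carton at (327,232). The scene view confirms that all of them are standing. Next I measure the positions.

```bash
cat > h.py <<'E'
import numpy as np,cv2
from station import ctrl,cams
def ray_plane(info,uv,z):
    T=info["world_to_cam"];R=T[:3,:3];c=-R.T@T[:3,3]
    uv=np.atleast_2d(uv).astype(float)
    r=np.c_[(uv[:,0]-info["cx"])/info["fx"],(uv[:,1]-info["cy"])/info["fy"],np.ones(len(uv))]@R
    return c+r*((z-c[2])/r[:,2])[:,None]
def cloud(info,d):
    v,u=np.mgrid[:d.shape[0],:d.shape[1]]
    P=np.stack([(u-info["cx"])/info["fx"]*d,(v-info["cy"])/info["fy"]*d,d],-1)
    T=info["world_to_cam"];return (P-T[:3,3])@T[:3,:3]
def rect(xy):
    c,s,a=cv2.minAreaRect((np.asarray(xy)[:,:2]*1000).astype(np.float32))
    if s[0]<s[1]: s=s[::-1];a+=90
    return np.round(c,1),np.round(s,1),round((a+90)%180-90,1)  # a = long-axis angle (deg) in world
def biggest(m):
    n,l,st,ce=cv2.connectedComponentsWithStats(m.astype(np.uint8)); k=1+st[1:,4].argmax(); return l==k
E
cat > m.py <<'E'
from h import *
f=np.load("top0.npz");p,d=f["p"],f["d"];i=cams.camera_info("top")
W=cloud(i,d);z=W[...,2];hsv=cv2.cvtColor(p,cv2.COLOR_BGR2HSV);H,S,V=cv2.split(hsv)
def box(u,v,r):
    m=np.zeros(H.shape,bool);m[v-r:v+r,u-r:u+r]=1;return m
for n,u,v in(("red",197,224),("blue",235,227),("yellow",369,231),("black",147,226)):
    m=biggest(box(u,v,14)&(z>.09)&(z<.115))
    uv=np.argwhere(m)[:,::-1];print(n,m.sum(),np.round(1e3*ray_plane(i,uv.mean(0),.1)[0],1),"z",np.median(z[m]))
for n,u,v in(("cart",281,217),("carton",327,232)):
    m=biggest(box(u,v,18)&(z>.068)&(z<.085))
    uv=np.argwhere(m)[:,::-1];print(n,m.sum(),rect(ray_plane(i,uv,.075)),np.median(z[m]))
for n,u,v,lo,hi in(("green",201,169,50,75),("orange",320,173,5,20)):
    m=box(u,v,50)&(H>=lo)&(H<=hi)&(S>(120 if n=="green" else 170))&(V>60)
    m=biggest(m);uv=np.argwhere(m)[:,::-1];print(n,m.sum(),rect(ray_plane(i,uv,.04)))
for n,u,v in(("tub",413,177),("scanner",102,175)):
    m=biggest(box(u,v,34)&(z>.03));print(n,rect(W[m]),z[m].max())
E
python3 m.py
```

```text
red 128 [441.  169.9 100. ] z 0.09920280750731979
blue 129 [437.6  67.4 100. ] z 0.09906572692171396
yellow 133 [ 432.8 -291.8  100. ] z 0.09893407983238413
black 133 [434.3 306.9 100. ] z 0.09931474545745499
cart 288 (array([467.2, -57.9]), array([59.6, 35.5]), -10.2) 0.07486964087006318
carton 305 (array([ 430.5, -185.9]), array([60. , 36.8]), -21.8) 0.07410250249684625
green 443 (array([601.4, 169.6]), array([249. ,  88.4]), 83.8)
orange 421 (array([ 595.6, -167.9]), array([249.4,  88.2]), 87.0)
tub (array([ 531.7, -245.7]), array([535.9, 137.5]), -72.2) 1.395082945644021
scanner (array([501.9, 223.4]), array([519.1,  84.6]), 72.7) 1.395082945644021
```

```bash
cat > w.py <<'E'
# usage: w.py x,y,z,yaw ... (mm, deg) -> shift/turn in the present tool axes
import sys
from h import *
from scipy.spatial.transform import Rotation as Ro
o=ctrl.get_obs();R=Ro.from_euler("xyz",o["eef_rot"])
print("t",round(o["time_s"],1),"tcp",np.round(o["ee_pos"]*1e3,1),"rot",np.round(o["eef_rot"],3),"w",round(o["grip_width"],4),"gf",o["grip_force"],"F",np.round(o["force"],1),"q",np.round(o["qpos"],2))
for a in sys.argv[1:]:
    x,y,z,w=map(float,a.split(","))
    print(a,np.round(R.inv().apply(np.array([x,y,z])-o["ee_pos"]*1e3),0),np.round((R.inv()*Ro.from_euler("xyz",[np.pi,0,np.radians(w)])).as_rotvec(),3))
E
python3 w.py 430.5,-186,150,-21.8
```

```text
t 0.1 tcp [ 146. -530.  205.] rot [-3.141 -0.     0.269] w 0.0941 gf 0.0 F [-0.4  0.2 -0.9] q [-1.37  0.3   1.52  0.    1.32 -0.07]
430.5,-186,150,-21.8 [ 366. -256.   55.] [-0.001  0.     0.649]
```

The rows are not in the units I measure in: shifts go in shares of 800 mm and turns go in shares of 2 rad. I convert before sending: 366 mm / 800 = 0.4575, -256 mm / 800 = -0.32, 0.649 rad / 2 = 0.3245.

Request:
{"api": "arm_command", "payload": {
  "plan": [
    [[0.05,-0.035,0,0,0,0.04,-1],[0.1,-0.07,0,0,0,0.08,-1],[0.15,-0.105,0,0,0,0.12,-1],[0.2,-0.14,0,0,0,0.16,-1],[0.25,-0.175,0,0,0,0.2,-1],[0.3,-0.21,0,0,0,0.24,-1],[0.35,-0.245,0.0125,0,0,0.28,-1],[0.4,-0.28,0.0313,0,0,0.3245,-1],[0.4375,-0.3063,0.05,0,0,0.3245,-1],[0.4575,-0.32,0.0688,0,0,0.3245,-1],[0.4575,-0.32,0.0688,0,0,0.3245,-1],[0.4575,-0.32,0.0688,0,0,0.3245,-1]]
  ],
  "squeeze": 20
}}

```text
time_s: 1.3
ee_pos: [0.4307, -0.1864, 0.1505]
eef_rot: [3.141, 0.001, -0.379]
force: [-0.4, -0.5, -0.3]
grip_width: 0.094
grip_force: 0.0
```

```bash
python3 w.py 430.5,-186,41,-21.8; python3 - <<'E'
from h import *
p,d=cams.camera("wrist");cv2.imwrite("pics/w1.png",p)
E
```

```text
t 1.3 tcp [ 430.7 -186.4  150.5] rot [ 3.141e+00  1.000e-03 -3.790e-01] w 0.094 gf 0.0 F [-0.4 -0.5 -0.3] q [-0.49  0.18  1.81 -0.    1.16  1.46]
430.5,-186,41,-21.8 [ -0.  -0. 110.] [0.    0.001 0.001]
```

View pics/w1.png

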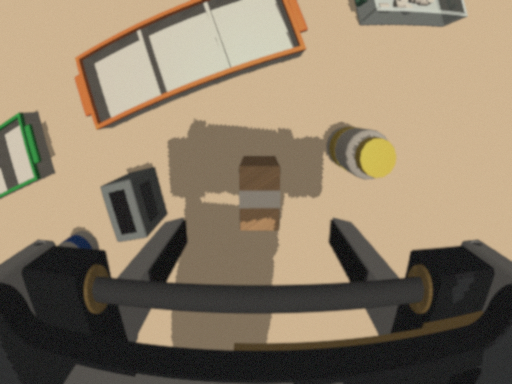

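The wrist view has the carton at (260,195), square and midway between the fingers (about 180 and 340). I'll go down and grip it.

Converted, 110 mm / 800 = 0.1375, 103 mm / 800 = 0.1288.

Request:
{"api": "arm_command", "payload": {
  "plan": [
    [[0,0,0.0375,0,0,0,-1],[0,0,0.075,0,0,0,-1],[0,0,0.1063,0,0,0,-1],[0,0,0.1288,0,0,0,-1],[0,0,0.1375,0,0,0,-1],[0,0,0.1375,0,0,0,0.5],[0,0,0.1375,0,0,0,1],[0,0,0.1375,0,0,0,1],[0,0,0.1375,0,0,0,1],[0,0,0.1375,0,0,0,1],[0,0,0.1375,0,0,0,1],[0,0,0.1375,0,0,0,1]]
  ],
  "squeeze": 20
}}

```text
time_s: 2.55
ee_pos: [0.431, -0.1862, 0.0405]
eef_rot: [3.142, -0.0, -0.38]
force: [-0.3, 0.5, 0.3]
grip_width: 0.0416
grip_force: 0.0
```

```bash
python3 w.py 430.5,-186,150,-21.8 595.6,-168,150,-3 595.6,-168,60,-3 595.6,-168,46,-3
```

```text
t 2.5 tcp [ 431.  -186.2   40.5] rot [ 3.142 -0.    -0.38 ] w 0.0416 gf 0.0 F [-0.3  0.5  0.3] q [-0.49  0.34  1.9  -0.    0.9   1.47]
430.5,-186,150,-21.8 [  -1.   -0. -109.] [ 0. -0.  0.]
595.6,-168,150,-3 [ 146.  -78. -109.] [ 0.    -0.    -0.328]
595.6,-168,60,-3 [146. -78. -19.] [ 0.    -0.    -0.328]
595.6,-168,46,-3 [146. -78.  -5.] [ 0.    -0.    -0.328]
```

Fingers are still closing (41.6 mm open), so I hold, then lift.

Converted, -109 mm / 800 = -0.1363, -100 mm / 800 = -0.125.

Request:
{"api": "arm_command", "payload": {
  "plan": [
    [[0,0,0,0,0,0,1],[0,0,0,0,0,0,1],[0,0,0,0,0,0,1],[0,0,0,0,0,0,1],[0,0,0,0,0,0,1],[0,0,-0.01,0,0,0,1],[0,0,-0.0313,0,0,0,1],[0,0,-0.0625,0,0,0,1],[0,0,-0.0938,0,0,0,1],[0,0,-0.125,0,0,0,1],[0,0,-0.1363,0,0,0,1],[0,0,-0.1363,0,0,0,1]]
  ]
}}

```text
time_s: 3.75
ee_pos: [0.4313, -0.1864, 0.1503]
eef_rot: [3.141, -0.002, -0.38]
force: [0.0, -0.4, -2.3]
grip_width: 0.0362
grip_force: 20.0
```

```bash
python3 w.py 595.6,-168,150,-3 595.6,-168,60,-3
```

```text
t 3.8 tcp [ 431.3 -186.4  150.3] rot [ 3.141e+00 -2.000e-03 -3.800e-01] w 0.0362 gf 19.989710748195648 F [ 0.  -0.4 -2.3] q [-0.49  0.18  1.81  0.    1.15  1.47]
595.6,-168,150,-3 [146. -78.   1.] [ 0.    -0.002 -0.328]
595.6,-168,60,-3 [146. -78.  91.] [ 0.    -0.002 -0.328]
```

Converted, 146 mm / 800 = 0.1825, 137 mm / 800 = 0.1713, -0.328 rad / 2 = -0.164.

Request:
{"api": "arm_command", "payload": {
  "plan": [
    [[0.0188,-0.01,0,0,0,-0.02,1],[0.05,-0.0263,0,0,0,-0.05,1],[0.0813,-0.0438,0,0,0,-0.08,1],[0.1125,-0.06,0,0,0,-0.11,1],[0.1438,-0.0763,0,0,0,-0.14,1],[0.1713,-0.0913,0,0,0,-0.164,1],[0.1825,-0.0975,0,0,0,-0.164,1],[0.1825,-0.0975,0.0125,0,0,-0.164,1],[0.1825,-0.0975,0.0438,0,0,-0.164,1],[0.1825,-0.0975,0.075,0,0,-0.164,1],[0.1825,-0.0975,0.1,0,0,-0.164,1],[0.1825,-0.0975,0.1075,0,0,-0.164,1]]
  ]
}}

```text
time_s: 4.95
ee_pos: [0.5931, -0.1676, 0.0596]
eef_rot: [-3.14, 0.005, -0.053]
force: [0.5, -0.0, -2.7]
grip_width: 0.0358
grip_force: 20.0
```

```bash
python3 w.py 595.6,-168,46,-3 595.6,-168,150,-3
```

```text
t 5.0 tcp [ 593.1 -167.6   59.6] rot [-3.14   0.005 -0.053] w 0.0358 gf 19.98951494693756 F [ 0.5 -0.  -2.7] q [-0.33  0.6   1.45 -0.    1.1   1.29]
595.6,-168,46,-3 [ 3.  0. 14.] [-0.001  0.005 -0.   ]
595.6,-168,150,-3 [  2.   0. -90.] [-0.001  0.005 -0.   ]
```

Converted, 1 mm / 800 = 0.0013.

Request:
{"api": "arm_command", "payload": {
  "plan": [
    [[0.0013,0,0,0,0,0,1],[0.0013,0,0,0,0,0,1],[0.0013,0,0,0,0,0,1],[0.0013,0,0,0,0,0,1]]
  ]
}}

```text
time_s: 5.35
ee_pos: [0.5967, -0.1682, 0.0643]
eef_rot: [3.141, -0.001, -0.052]
force: [-0.0, 0.5, -1.5]
grip_width: 0.0361
grip_force: 20.0
```

Converted, 19 mm / 800 = 0.0238, 18 mm / 800 = 0.0225.

Request:
{"api": "arm_command", "payload": {
  "plan": [
    [[-0.0013,0,0.0063,0,0,0,1],[-0.0013,0,0.0113,0,0,0,1],[-0.0013,0,0.015,0,0,0,1],[-0.0013,0,0.0175,0,0,0,1],[-0.0013,0,0.02,0,0,0,1],[-0.0013,0,0.0225,0,0,0,1],[-0.0013,0,0.0238,0,0,0,1],[-0.0013,0,0.0238,0,0,0,1],[-0.0013,0,0.0238,0,0,0,1]]
  ]
}}

```text
time_s: 6.25
ee_pos: [0.5955, -0.168, 0.0445]
eef_rot: [3.142, -0.0, -0.052]
force: [-0.1, -0.1, -0.0]
grip_width: 0.0361
grip_force: 20.0
```

Converted, -105 mm / 800 = -0.1313, -100 mm / 800 = -0.125.

Request:
{"api": "arm_command", "payload": {
  "plan": [
    [[0,0,0,0,0,0,0.1],[0,0,0,0,0,0,-0.2],[0,0,0,0,0,0,-0.3],[0,0,0,0,0,0,-0.3],[0,0,0,0,0,0,-0.3],[0,0,-0.01,0,0,0,-0.3],[0,0,-0.0313,0,0,0,-0.3],[0,0,-0.0688,0,0,0,-0.3],[0,0,-0.1063,0,0,0,-0.3],[0,0,-0.125,0,0,0,-1],[0,0,-0.1313,0,0,0,-1],[0,0,-0.1313,0,0,0,-1]]
  ]
}}

```text
time_s: 7.45
ee_pos: [0.5954, -0.168, 0.1493]
eef_rot: [3.142, -0.0, -0.052]
force: [-0.0, -0.6, 0.7]
grip_width: 0.0817
grip_force: 0.0
```

```bash
python3 w.py 467.2,-57.9,150,-10.2 467.2,-57.9,100,-10.2
```

```text
t 7.5 tcp [ 595.4 -168.   149.3] rot [ 3.142 -0.    -0.052] w 0.0817 gf 0.0 F [-0.  -0.6  0.7] q [-0.33  0.5   1.38 -0.    1.26  1.29]
467.2,-57.9,150,-10.2 [-134. -103.   -1.] [ 0.    -0.     0.126]
467.2,-57.9,100,-10.2 [-134. -103.   49.] [ 0.    -0.     0.126]
```

Converted, -134 mm / 800 = -0.1675, -103 mm / 800 = -0.1288, 0.126 rad / 2 = 0.063.

Request:
{"api": "arm_command", "payload": {
  "plan": [
    [[-0.0375,-0.0288,0,0,0,0.02,-1],[-0.0813,-0.0625,0,0,0,0.04,-1],[-0.125,-0.0963,0,0,0,0.063,-1],[-0.1563,-0.12,0,0,0,0.063,-1],[-0.1675,-0.1288,0,0,0,0.063,-1],[-0.1675,-0.1288,0,0,0,0.063,-1],[-0.1675,-0.1288,0.025,0,0,0.063,-1],[-0.1675,-0.1288,0.0625,0,0,0.063,-1],[-0.1675,-0.1288,0.1,0,0,0.063,-1],[-0.1675,-0.1288,0.1275,0,0,0.063,-1],[-0.1675,-0.1288,0.135,0,0,0.063,-1],[-0.1675,-0.1288,0.135,0,0,0.063,-1]]
  ]
}}

```text
time_s: 8.65
ee_pos: [0.4672, -0.0586, 0.0407]
eef_rot: [-3.142, 0.002, -0.179]
force: [0.8, 0.8, 0.7]
grip_width: 0.0941
grip_force: 0.0
```

Request:
{"api": "arm_command", "payload": {
  "plan": [
    [[0,0,0,0,0,0,0.2],[0,0,0,0,0,0,1],[0,0,0,0,0,0,1],[0,0,0,0,0,0,1],[0,0,0,0,0,0,1],[0,0,0,0,0,0,1],[0,0,0,0,0,0,1],[0,0,0,0,0,0,1],[0,0,0,0,0,0,1],[0,0,0,0,0,0,1],[0,0,0,0,0,0,1],[0,0,0,0,0,0,1]]
  ]
}}

```text
time_s: 9.85
ee_pos: [0.467, -0.0582, 0.0415]
eef_rot: [3.142, -0.0, -0.178]
force: [-2.2, -1.2, 2.3]
grip_width: 0.0363
grip_force: 20.0
```

```bash
python3 w.py 601.4,169.6,150,-6.2 601.4,169.6,65,-6.2
```

```text
t 9.8 tcp [467.  -58.2  41.5] rot [ 3.142 -0.    -0.178] w 0.0363 gf 19.99045103788376 F [-2.2 -1.2  2.3] q [-0.2   0.34  1.89 -0.    0.9   1.55]
601.4,169.6,150,-6.2 [  92. -248. -108.] [ 0.   -0.   -0.07]
601.4,169.6,65,-6.2 [  92. -248.  -23.] [ 0.   -0.   -0.07]
```

Converted, -218 mm / 800 = -0.2725, -108 mm / 800 = -0.135, -0.07 rad / 2 = -0.035.

Request:
{"api": "arm_command", "payload": {
  "plan": [
    [[0,0,-0.01,0,0,0,1],[0,0,-0.0375,0,0,0,1],[0,0,-0.075,0,0,0,1],[0,0,-0.1125,0,0,0,1],[0.0063,-0.0163,-0.1313,0,0,0,1],[0.0188,-0.05,-0.135,0,0,-0.01,1],[0.0325,-0.0875,-0.135,0,0,-0.02,1],[0.0463,-0.125,-0.135,0,0,-0.03,1],[0.06,-0.1625,-0.135,0,0,-0.035,1],[0.0738,-0.2,-0.135,0,0,-0.035,1],[0.0875,-0.2375,-0.135,0,0,-0.035,1],[0.1013,-0.2725,-0.135,0,0,-0.035,1]]
  ]
}}

```text
time_s: 11.05
ee_pos: [0.5856, 0.1435, 0.1496]
eef_rot: [-3.141, 0.0, -0.108]
force: [0.4, -0.2, -1.6]
grip_width: 0.0357
grip_force: 20.0
```

Converted, 85 mm / 800 = 0.1063, 75 mm / 800 = 0.0938.

Request:
{"api": "arm_command", "payload": {
  "plan": [
    [[0.01,-0.0275,0,0,0,0,1],[0.0138,-0.0375,0,0,0,0,1],[0.0138,-0.0375,0,0,0,0,1],[0.0138,-0.0375,0.0125,0,0,0,1],[0.0138,-0.0375,0.0375,0,0,0,1],[0.0138,-0.0375,0.0688,0,0,0,1],[0.0138,-0.0375,0.0938,0,0,0,1],[0.0138,-0.0375,0.1063,0,0,0,1],[0.0138,-0.0375,0.1063,0,0,0,1],[0.0138,-0.0375,0.1063,0,0,0,1],[0.0138,-0.0375,0.1063,0,0,0,1]]
  ]
}}

```text
time_s: 12.15
ee_pos: [0.6001, 0.1707, 0.0657]
eef_rot: [-3.141, -0.002, -0.108]
force: [-0.0, 0.1, -2.0]
grip_width: 0.0359
grip_force: 20.0
```

```bash
python3 w.py 601.4,169.6,45,-6.2
```

```text
t 12.2 tcp [600.1 170.7  65.7] rot [-3.141e+00 -2.000e-03 -1.080e-01] w 0.0359 gf 19.987285137176514 F [-0.   0.1 -2. ] q [0.22 0.6  1.43 0.   1.11 1.9 ]
601.4,169.6,45,-6.2 [ 1.  1. 21.] [-0.001 -0.002 -0.   ]
```

Converted, 20 mm / 800 = 0.025, 19 mm / 800 = 0.0238.

Request:
{"api": "arm_command", "payload": {
  "plan": [
    [[0.0013,0.0013,0.0063,0,0,0,1],[0.0013,0.0013,0.0125,0,0,0,1],[0.0013,0.0013,0.0175,0,0,0,1],[0.0013,0.0013,0.02,0,0,0,1],[0.0013,0.0013,0.0225,0,0,0,1],[0.0013,0.0013,0.0238,0,0,0,1],[0.0013,0.0013,0.025,0,0,0,1],[0.0013,0.0013,0.025,0,0,0,1],[0.0013,0.0013,0.025,0,0,0,1]]
  ]
}}

```text
time_s: 13.05
ee_pos: [0.6006, 0.1695, 0.0455]
eef_rot: [-3.142, -0.001, -0.108]
force: [-3.5, -2.3, 7.4]
grip_width: 0.036
grip_force: 20.0
```

Converted, -125 mm / 800 = -0.1563, -115 mm / 800 = -0.1438.

Request:
{"api": "arm_command", "payload": {
  "plan": [
    [[0,0,0,0,0,0,0.1],[0,0,0,0,0,0,-0.2],[0,0,0,0,0,0,-0.3],[0,0,0,0,0,0,-0.3],[0,0,0,0,0,0,-0.3],[0,0,-0.01,0,0,0,-0.3],[0,0,-0.0313,0,0,0,-0.3],[0,0,-0.0688,0,0,0,-0.3],[0,0,-0.1063,0,0,0,-0.3],[0,0,-0.1438,0,0,0,-1],[0,0,-0.1563,0,0,0,-1],[0,0,-0.1563,0,0,0,-1]]
  ]
}}

```text
time_s: 14.25
ee_pos: [0.6009, 0.1697, 0.1709]
eef_rot: [-3.141, -0.002, -0.108]
force: [-0.3, 0.3, -0.1]
grip_width: 0.0821
grip_force: 0.0
```

```bash
python3 w.py 437.6,67.4,170,83.8
```

```text
t 14.2 tcp [600.9 169.7 170.9] rot [-3.141e+00 -2.000e-03 -1.080e-01] w 0.0821 gf 0.0 F [-0.3  0.3 -0.1] q [0.22 0.49 1.34 0.   1.31 1.9 ]
437.6,67.4,170,83.8 [-151.  119.    0.] [ 1.000e-03 -3.000e-03 -1.571e+00]
```

Converted, -151 mm / 800 = -0.1888, 119 mm / 800 = 0.1488, -1.571 rad / 2 = -0.7855.

Request:
{"api": "arm_command", "payload": {
  "plan": [
    [[-0.0188,0.015,0,0,0,-0.07,-1],[-0.0388,0.03,0,0,0,-0.14,-1],[-0.0588,0.045,0,0,0,-0.21,-1],[-0.0775,0.06,0,0,0,-0.28,-1],[-0.0975,0.0763,0,0,0,-0.35,-1],[-0.1175,0.0913,0,0,0,-0.42,-1],[-0.1363,0.1063,0,0,0,-0.49,-1],[-0.1563,0.1225,0,0,0,-0.56,-1],[-0.175,0.1375,0,0,0,-0.63,-1],[-0.1888,0.1488,0,0,0,-0.7,-1],[-0.1888,0.1488,0,0,0,-0.77,-1],[-0.1888,0.1488,0,0,0,-0.7855,-1]]
  ]
}}

```text
time_s: 15.45
ee_pos: [0.4366, 0.0673, 0.1681]
eef_rot: [-3.14, 0.0, 1.468]
force: [0.4, 0.2, -1.0]
grip_width: 0.0938
grip_force: 0.0
```

Request:
{"api": "arm_command", "payload": {
  "plan": [
    [[0,0,0,0,0,0,-1],[0,0,0,0,0,0,-1]]
  ]
}}

```text
time_s: 15.65
ee_pos: [0.4371, 0.0676, 0.1685]
eef_rot: [-3.14, 0.0, 1.461]
force: [0.6, -0.0, 0.2]
grip_width: 0.0938
grip_force: 0.0
```

```bash
python3 w.py 437.6,67.4,46,83.8
```

```text
t 15.7 tcp [437.1  67.6 168.5] rot [-3.14   0.     1.461] w 0.0938 gf 0.0 F [ 0.6 -0.   0.2] q [ 0.07  0.1   1.85 -0.    1.19  0.18]
437.6,67.4,46,83.8 [ -0.   1. 123.] [-0.002  0.    -0.001]
```

Converted, 123 mm / 800 = 0.1538, 121 mm / 800 = 0.1513.

Request:
{"api": "arm_command", "payload": {
  "plan": [
    [[0,0,0.0313,0,0,0,-1],[0,0,0.0688,0,0,0,-1],[0,0,0.1063,0,0,0,-1],[0,0,0.1375,0,0,0,-1],[0,0,0.1513,0,0,0,-1],[0,0,0.1538,0,0,0,-1],[0,0,0.1538,0,0,0,-1],[0,0,0.1538,0,0,0,0.2],[0,0,0.1538,0,0,0,1],[0,0,0.1538,0,0,0,1],[0,0,0.1538,0,0,0,1],[0,0,0.1538,0,0,0,1]]
  ]
}}

```text
time_s: 16.85
ee_pos: [0.4375, 0.0676, 0.0466]
eef_rot: [3.141, -0.0, 1.463]
force: [-0.2, -0.3, 0.3]
grip_width: 0.0573
grip_force: 0.0
```

Request:
{"api": "arm_command", "payload": {
  "plan": [
    [[0,0,0,0,0,0,1],[0,0,0,0,0,0,1],[0,0,0,0,0,0,1],[0,0,0,0,0,0,1],[0,0,0,0,0,0,1],[0,0,0,0,0,0,1]]
  ]
}}

```text
time_s: 17.45
ee_pos: [0.4375, 0.0676, 0.0465]
eef_rot: [3.142, -0.0, 1.463]
force: [1.1, 0.1, 0.5]
grip_width: 0.0452
grip_force: 20.0
```

```bash
python3 w.py 437.6,67.4,175,83.8 609.6,245.2,175,83.8
```

```text
t 17.4 tcp [437.5  67.6  46.5] rot [ 3.142 -0.     1.463] w 0.0452 gf 19.97276493581012 F [1.1 0.1 0.5] q [0.07 0.28 1.97 0.   0.9  0.18]
437.6,67.4,175,83.8 [  -0.    0. -129.] [ 0. -0.  0.]
609.6,245.2,175,83.8 [ 195.  152. -129.] [ 0. -0.  0.]
```

Converted, 150 mm / 800 = 0.1875, -129 mm / 800 = -0.1613.

Request:
{"api": "arm_command", "payload": {
  "plan": [
    [[0,0,-0.01,0,0,0,1],[0,0,-0.0375,0,0,0,1],[0,0,-0.075,0,0,0,1],[0,0,-0.1125,0,0,0,1],[0,0,-0.1475,0,0,0,1],[0.0125,0.01,-0.1613,0,0,0,1],[0.0375,0.0288,-0.1613,0,0,0,1],[0.0675,0.0525,-0.1613,0,0,0,1],[0.0975,0.0763,-0.1613,0,0,0,1],[0.1275,0.1,-0.1613,0,0,0,1],[0.1575,0.1225,-0.1613,0,0,0,1],[0.1875,0.1463,-0.1613,0,0,0,1]]
  ]
}}

```text
time_s: 18.65
ee_pos: [0.5704, 0.2051, 0.1757]
eef_rot: [-3.141, 0.0, 1.463]
force: [0.0, -0.5, -1.2]
grip_width: 0.0454
grip_force: 20.0
```

Converted, 105 mm / 800 = 0.1313, 98 mm / 800 = 0.1225.

Request:
{"api": "arm_command", "payload": {
  "plan": [
    [[0.0275,0.0213,0,0,0,0,1],[0.0475,0.0375,0,0,0,0,1],[0.0563,0.0438,0,0,0,0,1],[0.0563,0.0438,0,0,0,0,1],[0.0563,0.0438,0.0125,0,0,0,1],[0.0563,0.0438,0.0375,0,0,0,1],[0.0563,0.0438,0.0688,0,0,0,1],[0.0563,0.0438,0.1,0,0,0,1],[0.0563,0.0438,0.1225,0,0,0,1],[0.0563,0.0438,0.1313,0,0,0,1],[0.0563,0.0438,0.1313,0,0,0,1],[0.0563,0.0438,0.1313,0,0,0,1]]
  ]
}}

```text
time_s: 19.85
ee_pos: [0.6099, 0.2449, 0.0715]
eef_rot: [3.14, -0.001, 1.463]
force: [-0.4, -0.4, -1.7]
grip_width: 0.0449
grip_force: 20.0
```

```bash
python3 w.py 609.6,245.2,50,83.8
```

```text
t 19.9 tcp [609.9 244.9  71.5] rot [ 3.140e+00 -1.000e-03  1.463e+00] w 0.0449 gf 19.96964054647833 F [-0.4 -0.4 -1.7] q [0.33 0.66 1.31 0.   1.16 0.43]
609.6,245.2,50,83.8 [ 0. -0. 22.] [ 0.001 -0.001 -0.   ]
```

Converted, 20 mm / 800 = 0.025, 19 mm / 800 = 0.0238.

Request:
{"api": "arm_command", "payload": {
  "plan": [
    [[0,0,0.0063,0,0,0,1],[0,0,0.0125,0,0,0,1],[0,0,0.0175,0,0,0,1],[0,0,0.02,0,0,0,1],[0,0,0.0225,0,0,0,1],[0,0,0.0238,0,0,0,1],[0,0,0.025,0,0,0,1],[0,0,0.025,0,0,0,1],[0,0,0.025,0,0,0,1]]
  ]
}}

```text
time_s: 20.75
ee_pos: [0.6097, 0.2451, 0.0506]
eef_rot: [3.141, -0.0, 1.463]
force: [0.2, 0.5, -1.1]
grip_width: 0.0453
grip_force: 20.0
```

Converted, -120 mm / 800 = -0.15, -115 mm / 800 = -0.1438.

Request:
{"api": "arm_command", "payload": {
  "plan": [
    [[0,0,0.0006,0,0,0,1],[0,0,0.0013,0,0,0,1],[0,0,0.0013,0,0,0,0.1],[0,0,0.0013,0,0,0,-0.3],[0,0,0.0013,0,0,0,-1],[0,0,0.0013,0,0,0,-1],[0,0,-0.01,0,0,0,-1],[0,0,-0.0313,0,0,0,-1],[0,0,-0.0688,0,0,0,-1],[0,0,-0.1063,0,0,0,-1],[0,0,-0.1438,0,0,0,-1],[0,0,-0.15,0,0,0,-1]]
  ]
}}

```text
time_s: 21.95
ee_pos: [0.6108, 0.2455, 0.1752]
eef_rot: [3.136, -0.003, 1.463]
force: [-0.9, -0.1, -0.3]
grip_width: 0.0937
grip_force: 0.0
```

```bash
python3 w.py 441,169.9,170,83.8 441,169.9,46,83.8;python3 - <<'E'
from h import *
p,d=cams.camera("wrist");cv2.imwrite("pics/w2.png",p)
E
```

```text
t 21.9 tcp [610.8 245.5 175.2] rot [ 3.136e+00 -3.000e-03  1.463e+00] w 0.0937 gf 0.0 F [-0.9 -0.1 -0.3] q [0.33 0.56 1.22 0.   1.35 0.43]
441,169.9,170,83.8 [ -93. -161.    4.] [ 0.006 -0.003  0.   ]
441,169.9,46,83.8 [ -94. -161.  128.] [ 0.006 -0.003  0.   ]
```

View pics/w2.png

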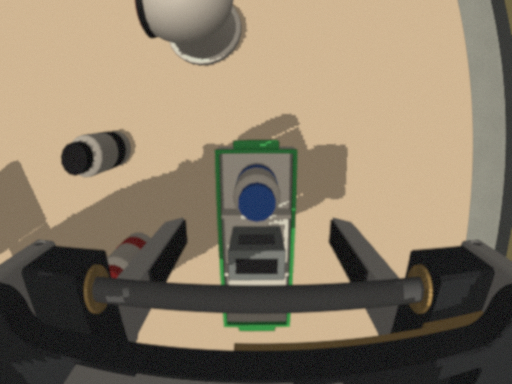

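The wrist view shows the blue bottle upright in the far compartment (257,195) with the cartridge in the middle (257,255). The scanner and black bottle have not moved. Red is next.

Converted, -160 mm / 800 = -0.2, 124 mm / 800 = 0.155.

Request:
{"api": "arm_command", "payload": {
  "plan": [
    [[-0.025,-0.0425,0,0,0,0,-1],[-0.0525,-0.09,0,0,0,0,-1],[-0.08,-0.1375,0,0,0,0,-1],[-0.1038,-0.1775,0,0,0,0,-1],[-0.1163,-0.2,0,0,0,0,-1],[-0.1163,-0.2,0,0,0,0,-1],[-0.1163,-0.2,0.025,0,0,0,-1],[-0.1163,-0.2,0.0625,0,0,0,-1],[-0.1163,-0.2,0.1,0,0,0,-1],[-0.1163,-0.2,0.135,0,0,0,-1],[-0.1163,-0.2,0.1513,0,0,0,-1],[-0.1163,-0.2,0.155,0,0,0,-1]]
  ]
}}

```text
time_s: 23.2
ee_pos: [0.4402, 0.1698, 0.045]
eef_rot: [-3.139, 0.001, 1.463]
force: [0.3, -0.3, -0.3]
grip_width: 0.0941
grip_force: 0.0
```

Request:
{"api": "arm_command", "payload": {
  "plan": [
    [[0,0,0,0,0,0,-1],[0,0,0,0,0,0,0.2],[0,0,0,0,0,0,1],[0,0,0,0,0,0,1],[0,0,0,0,0,0,1],[0,0,0,0,0,0,1],[0,0,0,0,0,0,1],[0,0,0,0,0,0,1],[0,0,0,0,0,0,1],[0,0,0,0,0,0,1],[0,0,0,0,0,0,1],[0,0,0,0,0,0,1]]
  ]
}}

```text
time_s: 24.4
ee_pos: [0.4405, 0.1699, 0.0465]
eef_rot: [3.142, -0.0, 1.463]
force: [1.4, 0.6, 0.4]
grip_width: 0.0454
grip_force: 20.0
```

```bash
python3 w.py 599.6,-92,185,87
```

```text
t 24.4 tcp [440.5 169.9  46.5] rot [ 3.142 -0.     1.463] w 0.0454 gf 19.95844054099507 F [1.4 0.6 0.4] q [0.29 0.34 1.89 0.   0.92 0.4 ]
599.6,-92,185,87 [-243.  186. -139.] [ 0.    -0.    -0.056]
```

Converted, -160 mm / 800 = -0.2, -136 mm / 800 = -0.17, -0.056 rad / 2 = -0.028.

Request:
{"api": "arm_command", "payload": {
  "plan": [
    [[0,0,-0.01,0,0,0,1],[0,0,-0.0375,0,0,0,1],[0,0,-0.075,0,0,0,1],[0,0,-0.1125,0,0,0,1],[-0.0063,0.005,-0.1475,0,0,0,1],[-0.0225,0.0175,-0.1613,0,0,0,1],[-0.05,0.0388,-0.1613,0,0,0,1],[-0.08,0.0613,-0.1613,0,0,0,1],[-0.11,0.0838,-0.1613,0,0,-0.01,1],[-0.14,0.1075,-0.1613,0,0,-0.015,1],[-0.17,0.13,-0.1613,0,0,-0.02,1],[-0.2,0.1525,-0.1613,0,0,-0.028,1]]
  ]
}}

```text
time_s: 25.6
ee_pos: [0.5449, -0.0035, 0.1759]
eef_rot: [-3.141, -0.0, 1.519]
force: [0.8, 0.9, -0.6]
grip_width: 0.0455
grip_force: 20.0
```

```bash
python3 w.py 599.6,-92,175,87 599.6,-92,70,87
```

```text
t 25.6 tcp [544.9  -3.5 175.9] rot [-3.141 -0.     1.519] w 0.0455 gf 19.95437934315305 F [ 0.8  0.9 -0.6] q [-0.07  0.31  1.57  0.    1.25 -0.02]
599.6,-92,175,87 [-86.  59.   1.] [-0.    -0.     0.001]
599.6,-92,70,87 [-86.  59. 106.] [-0.    -0.     0.001]
```

Converted, 105 mm / 800 = 0.1313, 98 mm / 800 = 0.1225.

Request:
{"api": "arm_command", "payload": {
  "plan": [
    [[-0.03,0.0213,0,0,0,0,1],[-0.06,0.0413,0,0,0,0,1],[-0.09,0.0625,0,0,0,0,1],[-0.1038,0.0713,0,0,0,0,1],[-0.1088,0.075,0,0,0,0,1],[-0.1088,0.075,0.0125,0,0,0,1],[-0.1088,0.075,0.0375,0,0,0,1],[-0.1088,0.075,0.0688,0,0,0,1],[-0.1088,0.075,0.1,0,0,0,1],[-0.1088,0.075,0.1225,0,0,0,1],[-0.1088,0.075,0.1313,0,0,0,1],[-0.1088,0.075,0.1313,0,0,0,1]]
  ]
}}

```text
time_s: 26.8
ee_pos: [0.5993, -0.0915, 0.0697]
eef_rot: [-3.14, -0.0, 1.519]
force: [-0.2, 0.7, -1.6]
grip_width: 0.0453
grip_force: 20.0
```

Converted, 17 mm / 800 = 0.0213, 16 mm / 800 = 0.02.

Request:
{"api": "arm_command", "payload": {
  "plan": [
    [[0,0,0.0025,0,0,0,1],[0,0,0.0063,0,0,0,1],[0,0,0.0125,0,0,0,1],[0,0,0.0163,0,0,0,1],[0,0,0.0188,0,0,0,1],[0,0,0.02,0,0,0,1],[0,0,0.0213,0,0,0,1],[0,0,0.0213,0,0,0,1]]
  ]
}}

```text
time_s: 27.6
ee_pos: [0.5999, -0.0924, 0.0534]
eef_rot: [-3.142, -0.0, 1.519]
force: [0.3, 0.7, -1.4]
grip_width: 0.0456
grip_force: 20.0
```

Converted, -115 mm / 800 = -0.1438, 3.5 mm / 800 = 0.0044.

Request:
{"api": "arm_command", "payload": {
  "plan": [
    [[0,0,0.0019,0,0,0,1],[0,0,0.0038,0,0,0,1],[0,0,0.0044,0,0,0,1],[0,0,0.0044,0,0,0,0.1],[0,0,0.0044,0,0,0,-0.3],[0,0,0.0044,0,0,0,-1],[0,0,0.0044,0,0,0,-1],[0,0,-0.0075,0,0,0,-1],[0,0,-0.0313,0,0,0,-1],[0,0,-0.0688,0,0,0,-1],[0,0,-0.1063,0,0,0,-1],[0,0,-0.1438,0,0,0,-1]]
  ]
}}

```text
time_s: 28.8
ee_pos: [0.5999, -0.0923, 0.1704]
eef_rot: [3.141, 0.0, 1.519]
force: [0.4, 0.2, -0.6]
grip_width: 0.0939
grip_force: 0.0
```

```bash
python3 w.py 432.8,-291.8,170,80
```

```text
t 28.8 tcp [599.9 -92.3 170.4] rot [3.141 0.    1.519] w 0.0939 gf 0.0 F [ 0.4  0.2 -0.6] q [-0.21  0.45  1.39 -0.    1.29 -0.16]
432.8,-291.8,170,80 [-208. -156.    0.] [0.001 0.    0.123]
```

Converted, -208 mm / 800 = -0.26, -156 mm / 800 = -0.195, 0.056 rad / 2 = 0.028.

Request:
{"api": "arm_command", "payload": {
  "plan": [
    [[-0.04,-0.03,0,0,0,0.01,-1],[-0.085,-0.0638,0,0,0,0.02,-1],[-0.13,-0.0975,0,0,0,0.028,-1],[-0.175,-0.1313,0,0,0,0.028,-1],[-0.22,-0.165,0,0,0,0.028,-1],[-0.25,-0.1875,0,0,0,0.028,-1],[-0.26,-0.195,0,0,0,0.028,-1],[-0.26,-0.195,0,0,0,0.028,-1],[-0.26,-0.195,0,0,0,0.028,-1],[-0.26,-0.195,0,0,0,0.028,-1]]
  ]
}}

```text
time_s: 29.8
ee_pos: [0.4342, -0.291, 0.1685]
eef_rot: [3.142, -0.0, 1.464]
force: [1.1, 0.5, -0.7]
grip_width: 0.0939
grip_force: 0.0
```

```bash
python3 w.py 432.8,-291.8,46,83.8
```

```text
t 29.8 tcp [ 434.2 -291.   168.5] rot [ 3.142 -0.     1.464] w 0.0939 gf 0.0 F [ 1.1  0.5 -0.7] q [-0.66  0.27  1.64  0.    1.22 -0.55]
432.8,-291.8,46,83.8 [ -1.  -1. 123.] [ 0.    -0.     0.002]
```

Converted, 123 mm / 800 = 0.1538, 121 mm / 800 = 0.1513.

Request:
{"api": "arm_command", "payload": {
  "plan": [
    [[-0.0013,-0.0013,0.0313,0,0,0,-1],[-0.0013,-0.0013,0.0688,0,0,0,-1],[-0.0013,-0.0013,0.1063,0,0,0,-1],[-0.0013,-0.0013,0.1375,0,0,0,-1],[-0.0013,-0.0013,0.1513,0,0,0,-1],[-0.0013,-0.0013,0.1538,0,0,0,-1],[-0.0013,-0.0013,0.1538,0,0,0,-1],[-0.0013,-0.0013,0.1538,0,0,0,0.2],[-0.0013,-0.0013,0.1538,0,0,0,1],[-0.0013,-0.0013,0.1538,0,0,0,1],[-0.0013,-0.0013,0.1538,0,0,0,1],[-0.0013,-0.0013,0.1538,0,0,0,1]]
  ]
}}

```text
time_s: 31.0
ee_pos: [0.4323, -0.2929, 0.0456]
eef_rot: [3.141, 0.0, 1.463]
force: [-0.0, -0.1, -0.5]
grip_width: 0.0575
grip_force: 0.0
```

Request:
{"api": "arm_command", "payload": {
  "plan": [
    [[0,0,0,0,0,0,1],[0,0,0,0,0,0,1],[0,0,0,0,0,0,1],[0,0,0,0,0,0,1],[0,0,0,0,0,0,1],[0,0,0,0,0,0,1],[0,0,0,0,0,0,1]]
  ]
}}

```text
time_s: 31.7
ee_pos: [0.4323, -0.2929, 0.0455]
eef_rot: [3.142, 0.0, 1.463]
force: [0.5, -0.2, 0.2]
grip_width: 0.0457
grip_force: 20.0
```

```bash
python3 w.py 470,-50,185,83.8 593.2,94.1,185,83.8
```

```text
t 31.7 tcp [ 432.3 -292.9   45.5] rot [3.142 0.    1.463] w 0.0457 gf 19.95649214310106 F [ 0.5 -0.2  0.2] q [-0.67  0.43  1.75  0.    0.96 -0.56]
470,-50,185,83.8 [ 246.   11. -140.] [0. 0. 0.]
593.2,94.1,185,83.8 [ 402.  118. -140.] [0. 0. 0.]
```

Converted, 190 mm / 800 = 0.2375, -118 mm / 800 = -0.1475.

Request:
{"api": "arm_command", "payload": {
  "plan": [
    [[0,0,-0.01,0,0,0,1],[0,0,-0.0375,0,0,0,1],[0,0,-0.075,0,0,0,1],[0,0,-0.1125,0,0,0,1],[0.0063,0,-0.1475,0,0,0,1],[0.0225,0.0013,-0.1625,0,0,0,1],[0.0525,0.0025,-0.1625,0,0,0,1],[0.0875,0.0038,-0.1625,0,0,0,1],[0.125,0.0063,-0.1625,0,0,0,1],[0.1625,0.0075,-0.1625,0,0,0,1],[0.2,0.0088,-0.1625,0,0,0,1],[0.2375,0.01,-0.1625,0,0,0,1]]
  ]
}}

```text
time_s: 32.9
ee_pos: [0.4602, -0.1029, 0.1749]
eef_rot: [-3.14, -0.0, 1.463]
force: [0.0, -0.7, -0.8]
grip_width: 0.0456
grip_force: 19.9
```

Converted, 212 mm / 800 = 0.265, 207 mm / 800 = 0.2588.

Request:
{"api": "arm_command", "payload": {
  "plan": [
    [[0.035,0.0125,0,0,0,0,1],[0.07,0.0313,0,0,0,0,1],[0.105,0.05,0,0,0,0,1],[0.14,0.0688,0,0,0,0,1],[0.175,0.0875,0,0,0,0,1],[0.21,0.1063,0,0,0,0,1],[0.24,0.1225,0,0,0,0,1],[0.2588,0.1338,0,0,0,0,1],[0.265,0.1375,0,0,0,0,1],[0.265,0.1375,0,0,0,0,1],[0.265,0.1375,0,0,0,0,1],[0.265,0.1375,0,0,0,0,1]]
  ]
}}

```text
time_s: 34.1
ee_pos: [0.5925, 0.0934, 0.1755]
eef_rot: [-3.142, 0.0, 1.462]
force: [-0.3, 0.2, -1.2]
grip_width: 0.0458
grip_force: 19.9
```

```bash
python3 w.py 593.2,94.1,49,83.8
```

```text
t 34.1 tcp [592.5  93.4 175.5] rot [-3.142  0.     1.462] w 0.0458 gf 19.949193277861923 F [-0.3  0.2 -1.2] q [ 0.1   0.43  1.41 -0.    1.3   0.2 ]
593.2,94.1,49,83.8 [  1.   1. 127.] [-0.     0.    -0.001]
```

Converted, 123 mm / 800 = 0.1538, 122 mm / 800 = 0.1525.

Request:
{"api": "arm_command", "payload": {
  "plan": [
    [[0.0013,0.0013,0.0125,0,0,0,1],[0.0013,0.0013,0.0375,0,0,0,1],[0.0013,0.0013,0.0688,0,0,0,1],[0.0013,0.0013,0.1,0,0,0,1],[0.0013,0.0013,0.1225,0,0,0,1],[0.0013,0.0013,0.1325,0,0,0,1],[0.0013,0.0013,0.1388,0,0,0,1],[0.0013,0.0013,0.145,0,0,0,1],[0.0013,0.0013,0.15,0,0,0,1],[0.0013,0.0013,0.1525,0,0,0,1],[0.0013,0.0013,0.1538,0,0,0,1],[0.0013,0.0013,0.1538,0,0,0,1]]
  ]
}}

```text
time_s: 35.3
ee_pos: [0.5941, 0.095, 0.0526]
eef_rot: [3.141, -0.0, 1.463]
force: [0.6, 0.4, -1.4]
grip_width: 0.0458
grip_force: 19.9
```

Converted, -115 mm / 800 = -0.1438, -85 mm / 800 = -0.1063.

Request:
{"api": "arm_command", "payload": {
  "plan": [
    [[0,0,0.0019,0,0,0,1],[0,0,0.0038,0,0,0,1],[0,0,0.0044,0,0,0,1],[0,0,0.0044,0,0,0,0.1],[0,0,0.0044,0,0,0,-0.3],[0,0,0.0044,0,0,0,-1],[0,0,0.0044,0,0,0,-1],[0,0,-0.0075,0,0,0,-1],[0,0,-0.0313,0,0,0,-1],[0,0,-0.0688,0,0,0,-1],[0,0,-0.1063,0,0,0,-1],[0,0,-0.1438,0,0,0,-1]]
  ]
}}

```text
time_s: 36.5
ee_pos: [0.5939, 0.095, 0.1694]
eef_rot: [3.141, -0.0, 1.463]
force: [0.2, 0.8, 0.3]
grip_width: 0.0939
grip_force: 0.0
```

Request:
{"api": "arm_command", "payload": {
  "plan": [
    [[-0.025,-0.05,-0.025,0,0,0,-1],[-0.025,-0.1,-0.025,0,0,0,-1],[-0.025,-0.15,-0.025,0,0,0,-1],[-0.025,-0.2,-0.025,0,0,0,-1],[-0.025,-0.25,-0.025,0,0,0,-1],[-0.025,-0.2875,-0.025,0,0,0,-1],[-0.025,-0.2875,-0.025,0,0,0,-1],[-0.025,-0.2875,-0.025,0,0,0,-1],[-0.025,-0.2875,-0.025,0,0,0,-1]]
  ]
}}

```text
time_s: 37.4
ee_pos: [0.364, 0.0998, 0.1878]
eef_rot: [3.141, -0.0, 1.463]
force: [0.1, 0.8, 0.1]
grip_width: 0.0942
grip_force: 0.0
```

```bash
python3 - <<'E'
from h import *
i=cams.camera_info("top");p,d=cams.camera("top");W=cloud(i,d);z=W[...,2]
G=(601.4,169.6,-6.2);O=(595.6,-167.9,-3.0)
for n,t,a,h in(("blue",G,76,.104),("cart",G,0,.079),("yellow",G,-76,.104),("red",O,76,.104),("carton",O,0,.079)):
    th=np.radians(t[2]);dx=W[...,0]*1e3-t[0];dy=W[...,1]*1e3-t[1]
    X=dx*np.cos(th)+dy*np.sin(th);Y=-dx*np.sin(th)+dy*np.cos(th)
    m=(abs(X)<45)&(abs(Y-a)<38)&(abs(z-h)<.008)
    print(n,m.sum(),"local x,y",np.round([X[m].mean(),Y[m].mean()],1),"top z",np.round(np.median(z[m]),4),"want",h)
cv2.imwrite("pics/top1.png",cv2.resize(p[120:300,60:460],(800,360)))
print(ctrl.get_obs()["time_s"])
E
```

```text
blue 124 local x,y [-0.  75.4] top z 0.1036 want 0.104
cart 285 local x,y [-0.5  0.5] top z 0.0788 want 0.079
yellow 127 local x,y [  0.6 -75.5] top z 0.1034 want 0.104
red 127 local x,y [-0.2 76.7] top z 0.1026 want 0.104
carton 294 local x,y [-0.4  1.6] top z 0.0783 want 0.079
37.45
```

View pics/top1.png

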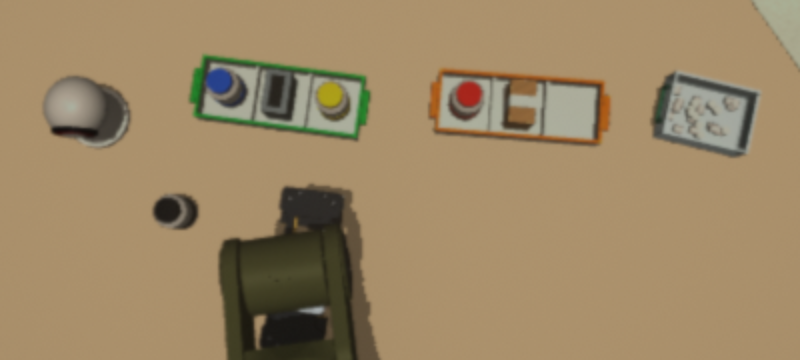

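The crop shows blue (225,85), the cartridge (278,93) and yellow (330,98) in the green tray, and red (467,97) and the carton (521,103) in the orange tray. All five are upright and centred, and the bystanders are in place, so I'm handing in.

```bash
python3 -c "
from station import ctrl
print(ctrl.hand_in())"
```

```text
the job is handed in; nothing more can be done
None
```

Both kits are made up and handed in: all five things measured upright on their tray floors, within 2 mm of their compartment centres, with no visible movement of the black-capped bottle, scanner or tub; the hand-in returned no verdict.

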